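Find the rocking lid on the topping rack and press it home

ROBOT

A 7-joint arm with a two-finger parallel gripper is mounted at the origin on a cart in front of the work surface, level with it; the furniture and walls round the work are solid. World frame = base frame: x ahead of the robot, y to its left, z up, the work surface at z = 0. Lengths are in m, angles in rad, forces in N, time in s.
With the tool pointing down it reaches from about 0.4 to 0.85 m from the base axis. Payload 10.4 kg.
Tool frame: the origin (TCP) lies at the very end of the fingers, on their centre line; the grasp point (between the pads) lies 19 mm behind it; x points along the fingers, z is the direction in which the jaws open and shut, and the axes are right-handed (so a half turn about x gives the same grasp; the last joint's range is limited). The gripper opens to 85 mm and grips with 20 to 120 N. Pads are 22 mm wide; open, the fingers measure 114 mm over their backs; the gripper's body (76 mm by 85 mm) begins 54 mm behind the grasp point. The pads swing forward as they close: fully open they stand 13 mm farther back than shut.
Start: joints at [1.176, 0.332, -0.065, 1.46, 0.022, 1.35, -0.088], TCP at [0.227, -0.582, 0.231] pointing down, gripper open.
Joint ranges: [-2.6, 2.6], [-0.5, 2.12], [-1.47, 1.34], [0.16, 2.42], [-1.27, 4.41], [0.06, 2.06], [-2.6, 2.6]. Speed limits (rad/s): [2.22, 2.22, 2.79, 2.79, 3.14, 3.14, 3.14].

INTERFACE

Orientations are given as a unit quaternion [x, y, z, w].
In Python, from workcell import readout, camera, manip gives the robot as it stands.
- The arm moves only by the shell command python3 -m inch 'ROWS' [FORCE]. ROWS is JSON, a list of rows, each a list of 3 entries, a list of its own where there are three numbers: the turn, a rotation vector about the tool's x, y, z in degrees, then the shift along the tool's x, y, z in mm, then the closure, from 0 (fully open) to 1 (shut). In form: [[[wx, wy, wz], [dx, dy, dz], hand], ...]. A call has 1 to 10 rows; each row is the pose to reach, as a shift and turn from the pose measured when the call began, along the tool's axes at that moment; what a row does not reach only later rows make up. A row lasts 1/8 s, in which the tool goes at most 62.5 mm and 10.7 degrees, less where a joint would pass 70% of its speed; a pose out of reach is approached as far as the arm can. A call with a gripper value outside its range is refused whole. The fingers move at their own pace and stop on an object; FORCE is the grip in N (left out, the last holds). Time passes only in rows, so rows that repeat a pose let the fingers close. It gives the time, the measured TCP pose, the force and the opening at its end, in the units of the state.
- readout.get_obs(): the state, without advancing time (a new reading comes with each control period).
- camera(name): name is "scene" or "side" or "wrist"; returns a dict with "pixels" (420x560x3 uint8, red, green, blue), "range_z" (420x560 float32, m along the optical axis (not along the pixel's ray), 0 where there is no reading), "intrinsics" (3x3 intrinsics, pixels), "extrinsics" (4x4, takes a point from world to camera coordinates); the wrist camera has in their place "T_tool_cam" (4x4, takes a point from camera to tool coordinates, whose origin is the TCP and whose axes are the tool frame's). Camera axes: x right, y down, z forward; pixel columns grow to the right and rows downward; lengths in m; the calibration is good to about 2 mm. A picture is of the moment at which its call begins: read the wrist's pose just before it.
- manip.hand_in(): hands the job in, once; it reports no verdict.
The state is a dict: "clock": time; "joint_pos": joint angles; "joint_velocities": joint speeds; "tau": joint torques, N m; "position": TCP position; "ee_rot": TCP orientation; "ft_force": force on the tool from outside, world axes, zero at the start; "torque": the same for the moment, N m; "grip_width": opening from 0.0 (shut) to 1.0 (fully open).
Only numpy, scipy, OpenCV 4.12 (cv2) and the standard library are available. Lean on these libraries where they do the work, as an engineer would, in place of code of your own. Each camera call takes 0.05 s, during which the arm holds its last target.

TASK

One of the four lids on the topping rack is not pushed home. Press gently near the edge of one lid after another until you find the one that rocks, then push that lid fully down so that it sits flush and firm like the rest. Only touch and press, without pounding on the lids: pick nothing up, and leave the small cup, the red scoop and the sauce bottle beside the rack where they stand.

Things in the scene. Friction and masses are not known exactly. Their poses are not given: they have to be found in the camera images.
- rack: Stainless-steel topping rack fast to the table, 121 x 437 x 60 mm: a row of four square wells with lids. Origin: centre of its underside on the table; y along the row, x away from the robot at yaw 0, z up. Well centres at x = 0, y = +159, +53, -53, -159 mm (lid_1 to lid_4). In each well a ledge 5 mm below the 60 mm high rim carries the lid all round.
- rack_rim (a point): Middle of the rack at rim height, 60 mm above the table. Under each lid's centre is a push-fit stem 20 mm across. Under three lids it is down and the lid lies firm. Under one, any of the four, it stands up: that lid rests level on it about 4 mm proud, rocks about 0.1 rad when an edge is pressed with 1 to 4 N and levels itself again; about 10 N down on its knob drives it home and it stays.
- lid_1: Loose grey plastic lid of well 1, 93 mm square, about 150 g: slab 5 mm thick, shallow plug beneath, round black knob in the middle (26 mm across, flat top 16 mm above the origin). Origin: centre of the slab's underside; z up, sides parallel to the rack's. Seated: origin 55 mm above the table, slab top flush with the rim. Press near an edge, 40 mm from the centre, or on the knob.
- lid_2: Loose grey plastic lid of well 2, 93 mm square, about 150 g: slab 5 mm thick, shallow plug beneath, round black knob in the middle (26 mm across, flat top 16 mm above the origin). Origin: centre of the slab's underside; z up, sides parallel to the rack's. Seated: origin 55 mm above the table, slab top flush with the rim. Press near an edge, 40 mm from the centre, or on the knob.
- lid_3: Loose grey plastic lid of well 3, 93 mm square, about 150 g: slab 5 mm thick, shallow plug beneath, round black knob in the middle (26 mm across, flat top 16 mm above the origin). Origin: centre of the slab's underside; z up, sides parallel to the rack's. Seated: origin 55 mm above the table, slab top flush with the rim. Press near an edge, 40 mm from the centre, or on the knob.
- lid_4: Loose grey plastic lid of well 4, 93 mm square, about 150 g: slab 5 mm thick, shallow plug beneath, round black knob in the middle (26 mm across, flat top 16 mm above the origin). Origin: centre of the slab's underside; z up, sides parallel to the rack's. Seated: origin 55 mm above the table, slab top flush with the rim. Press near an edge, 40 mm from the centre, or on the knob.
- cup: Small empty white sauce cup, 76 mm across, 47 mm high, loose beside the rack; origin at the centre of its underside. Bystander.
- red_scoop: Red plastic measuring scoop, 61 x 147 x 30 mm, loose on the table behind the rack; origin at the centre of its underside. Bystander.
- bottle: Yellow squeeze bottle, 62 mm across, 206 mm high, loose, standing left of the rack; origin at the centre of its underside. Bystander.
Things that resemble listed ones, but are neither listed nor needed, are in the scene too. What is shaped like the lid_2 but orange is not meant.

How it is judged:
By the outcome, as a careful person would: the job done as asked, in the order asked, and still so for the second after the job is handed in, with the robot touching nothing.
It also fails if it takes over 51 s, if anything falls off the work surface, if the arm or the gripper's body presses on something with over 40 N, if the wrist force passes 120 N, or if a joint passes its speed limit or range.

## Working session

There is one attempt and no reset: what is moved stays moved. The work goes in short steps, Python scripts to look and compute and a shell command to move; the robot and the scene stay as the last step left them, time stands still between calls to the robot, and variables do not carry over. Pictures are saved under pics/ and viewed, and the job is handed in when it is done.

```bash
ls; mkdir -p pics
python3 - <<'E'
from workcell import readout, camera
import cv2, numpy as np
o=readout.get_obs()
for k,v in o.items(): print(k,np.round(v,4))
for n in ("scene","side"):
    c=camera(n); cv2.imwrite(f"pics/{n}0.png",c["pixels"][:,:,::-1]); print(n,c["intrinsics"],np.round(c["extrinsics"],4))
    np.savez(f"pics/{n}0.npz",**c)
E
```

```text
pics
clock 0.0
joint_pos [ 1.1764  0.3329 -0.0647  1.4609  0.0216  1.3499 -0.0885]
joint_velocities [ 0.0003  0.0006  0.0002 -0.0014 -0.0004  0.0024 -0.0007]
tau [ 1.30000e-03 -6.25443e+01  5.00000e-02 -3.91605e+01  1.64000e-02
  9.90000e-03  0.00000e+00]
position [ 0.2269 -0.582   0.2305]
ee_rot [ 0.3992  0.5842 -0.3987  0.5834]
ft_force [0.9599 0.476  0.0892]
torque [ 0.0298 -0.0343 -0.0367]
grip_width 0.9988
scene [[382.74269196   0.         276.80052646]
 [  0.         382.74269196 203.5414611 ]
 [  0.           0.           1.        ]] [[-0.8221 -0.5692 -0.0147  0.5142]
 [-0.3452  0.5187 -0.7822  0.2159]
 [ 0.4529 -0.6379 -0.6229  0.8333]
 [ 0.      0.      0.      1.    ]]
side [[450.08988725   0.         276.36071003]
 [  0.         450.08988725 209.84317127]
 [  0.           0.           1.        ]] [[-0.9718 -0.2348 -0.0236  0.5949]
 [-0.091   0.4652 -0.8805  0.0955]
 [ 0.2177 -0.8535 -0.4735  1.3843]
 [ 0.      0.      0.      1.    ]]
```

View pics/scene0.png

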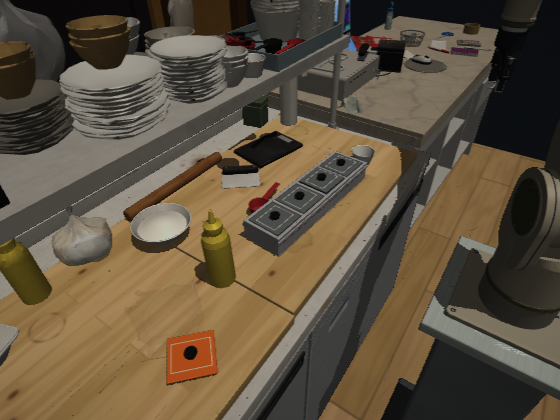

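View pics/side0.png

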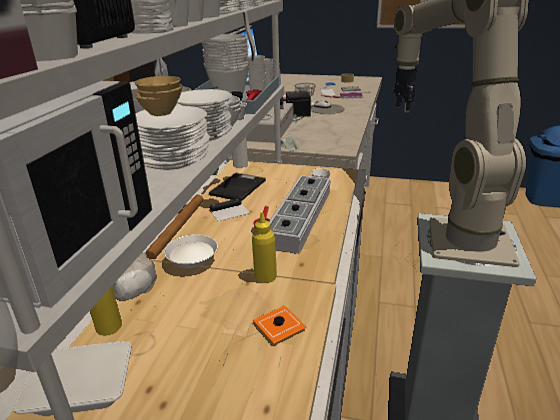

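The scene view shows four grey lids in the rack, with knobs near (274,216), (300,195), (322,177) and (341,162). The orange decoy is at (191,355), the bottle at (217,250), the red scoop at (265,197) and the white cup at (362,153). The side view shows the same row. Next I'll measure the knobs.

```bash
cat > h.py <<'E'
import numpy as np, cv2
def load(n): return dict(np.load(f"pics/{n}.npz"))
def ray(c,u,v):
    K=c["intrinsics"];E=c["extrinsics"];R=E[:3,:3];t=E[:3,3]
    d=R.T@np.linalg.solve(K,[u,v,1.]);return -R.T@t,d
def plane(c,u,v,z):
    o,d=ray(c,u,v);return o+d*(z-o[2])/d[2]
def pts(c):
    K=c["intrinsics"];E=c["extrinsics"];z=c["range_z"].astype(float)
    v,u=np.mgrid[:z.shape[0],:z.shape[1]]
    P=np.stack([(u-K[0,2])/K[0,0]*z,(v-K[1,2])/K[1,1]*z,z],-1)
    return (P-E[:3,3])@E[:3,:3]
def tri(c1,p1,c2,p2):
    o1,d1=ray(c1,*p1);o2,d2=ray(c2,*p2)
    s=np.linalg.lstsq(np.stack([d1,-d2],1),o2-o1,rcond=None)[0]
    a=o1+s[0]*d1;b=o2+s[1]*d2;return (a+b)/2,np.linalg.norm(a-b)
E
python3 - <<'E'
from h import *
K={}
for n,box in (("scene0",(245,145,372,252)),("side0",(272,170,332,255))):
    c=load(n);im=c["pixels"];x0,y0,x1,y1=box
    m=np.zeros(im.shape[:2],np.uint8);m[y0:y1,x0:x1]=(im[y0:y1,x0:x1].max(-1)<45)
    N,l,s,ce=cv2.connectedComponentsWithStats(m)
    P=pts(c)
    K[n]=[]
    for i in range(1,N):
        if s[i,4]>12:
            q=np.median(P[l==i],0);print(n,ce[i].round(1),s[i,4],q.round(4),plane(c,*ce[i],0.068).round(4))
    cv2.imwrite(f"pics/{n}_crop.png",cv2.resize(im[y0:y1,x0:x1,::-1],None,fx=5 if n=="side0" else 6,fy=5 if n=="side0" else 5))
E
```

```text
scene0 [265.4 154.7] 922 [ 0.7923 -0.1856  0.0154] [ 0.7459 -0.1131  0.068 ]
scene0 [340.4 161.9] 50 [ 0.5297 -0.2008  0.0704] [ 0.5309 -0.2042  0.068 ]
scene0 [320.9 176.5] 61 [ 0.5384 -0.0962  0.0747] [ 0.5415 -0.1038  0.068 ]
scene0 [317.4 188. ] 45 [ 0.5227 -0.0584  0.0565] [ 0.5219 -0.0493  0.068 ]
scene0 [298.9 195.4] 63 [0.5457 0.0101 0.0707] [0.5464 0.0075 0.068 ]
scene0 [274.2 215.1] 76 [0.5531 0.114  0.0709] [0.5548 0.1121 0.068 ]
side0 [310.5 181.1] 27 [ 0.5312 -0.1996  0.0686] [ 0.5306 -0.1972  0.068 ]
side0 [303.3 192.4] 31 [ 0.5377 -0.0945  0.0721] [ 0.539  -0.1008  0.068 ]
side0 [294.9 207.4] 37 [0.5452 0.0131 0.0691] [0.5453 0.0133 0.068 ]
side0 [285.4 223. ] 42 [0.5538 0.1175 0.0696] [0.5539 0.1178 0.068 ]
```

View pics/scene0_crop.png

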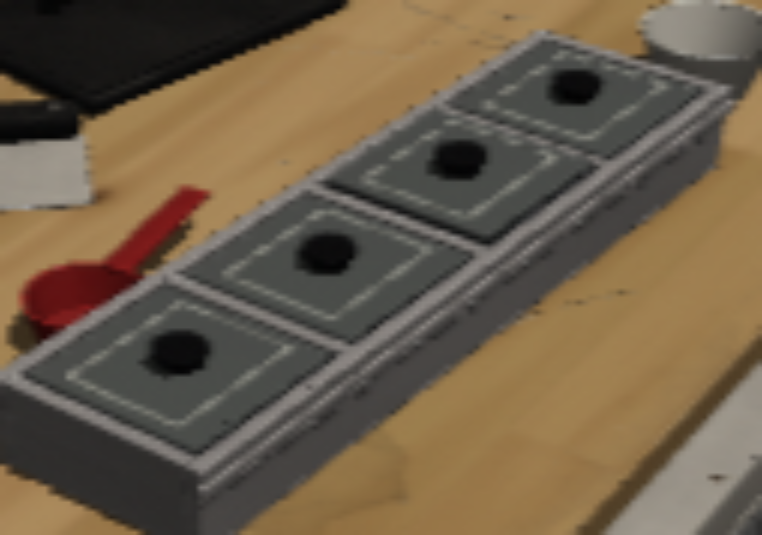

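View pics/side0_crop.png

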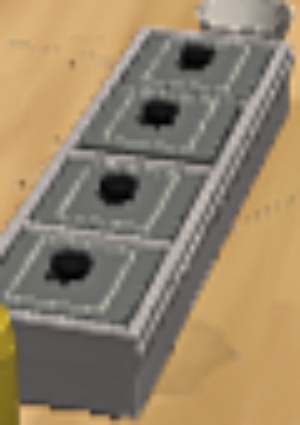

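The crops show lid_3 (third from the left, scene pixel (321,176)) standing slightly proud, and its knob measures about 4 mm higher than the others. I'll confirm that by pressing: lid_4 first as a reference, then lid_3. First I'll fit the rack pose and plan the approach.

```bash
cat >> h.py <<'E'
from scipy.spatial.transform import Rotation as Rn
import sys
YAW=-0.0745; C=np.array([0.542,-0.042])
def rack(x,y):
    c,s=np.cos(YAW),np.sin(YAW);return C+np.array([c*x-s*y,s*x+c*y])
def goal(o,pos,zsign=1):
    "turn(deg) and shift(mm) in tool axes for tool down, jaws along rack y"
    R=Rn.from_quat(o["ee_rot"]);best=None
    for s in (1,-1):
        z=np.array([-np.sin(YAW),np.cos(YAW),0])*s;x=np.array([0,0,-1.]);y=np.cross(z,x)
        G=Rn.from_matrix(np.stack([x,y,z],1));w=(R.inv()*G).as_rotvec(degrees=True)
        if best is None or np.linalg.norm(w)<np.linalg.norm(best): best=w
    return best.round(1),(R.inv().apply(np.array(pos)-o["position"])*1000).round(1)
E
python3 - <<'E'
from h import *
from workcell import readout
a,b=load("scene0"),load("side0")
S=[(274.2,215.1),(298.9,195.4),(320.9,176.5),(340.4,161.9)];T=[(285.4,223.),(294.9,207.4),(303.3,192.4),(310.5,181.1)]
P=[]
for s,t in zip(S,T):
    p,e=tri(a,s,b,t);P.append(p);print(p.round(4),round(e,4))
P=np.array(P)[:, :2];yn=np.array([.159,.053,-.053,-.159])
# line fit
d=(P*yn[:,None]).sum(0)/(yn**2).sum();print("C",P.mean(0),"ydir",d,"yaw",np.arctan2(-d[0],d[1]))
Q=pts(a)
# lid slab tops heights: height of grey around each lid
for i,y in enumerate(yn):
  for nm,c in (("scene",a),("side",b)):
    Q=pts(c);D=Q[...,:2]-rack(0,y);c_,s_=np.cos(YAW),np.sin(YAW);u=D[...,0]*c_+D[...,1]*s_;v=-D[...,0]*s_+D[...,1]*c_
    r=np.maximum(abs(u),abs(v));m=(r<.038)&(np.hypot(u,v)>.02)&(Q[...,2]>.045)&(Q[...,2]<.08)
    print(i+1,nm,m.sum(),np.median(Q[m][:,2]).round(4))
# obstacles overhead
m=(Q[...,2]>.09)&(Q[...,0]>.35)&(Q[...,0]<.75)&(abs(Q[...,1]+.05)<.3)
print("over",m.sum(),Q[m].min(0),Q[m].max(0))
o=readout.get_obs();print(Rn.from_quat(o["ee_rot"]).as_matrix().round(3))
p=rack(-.01,-.159);print(p,goal(o,[*p,.23]))
E
```

```text
[0.5565 0.1088 0.0636] 0.0023
[0.548  0.0042 0.0641] 0.0021
[ 0.5399 -0.1014  0.0686] 0.0022
[ 0.5333 -0.2107  0.0626] 0.0019
C [ 0.54440253 -0.0497822 ] ydir [0.07334808 1.00395924] yaw -0.07292925349270722
1 scene 428 0.0606
1 side 230 0.0603
2 scene 360 0.0607
2 side 190 0.0603
3 scene 308 0.0646
3 side 169 0.0644
4 scene 251 0.0607
4 side 137 0.0605
over 5037 [ 0.69105803 -0.34968334  0.28442105] [0.74997809 0.24993243 0.69416737]
[[-0.     0.932  0.363]
 [ 0.001  0.363 -0.932]
 [-1.    -0.    -0.001]]
[ 0.52019319 -0.19981465] (array([25.6, -0.1,  0. ]), array([   0.9,  412.1, -249.5]))
```

```bash
python3 -m inch '[[[8,0,0],[-10,50,-30],1],[[16,0,0],[-15,100,-60],1],[[22,0,0],[-20,150,-90],1],[[25.6,0,0],[-20,200,-120],1],[[25.6,0,0],[-20,250,-150],1],[[25.6,0,0],[-20,300,-190],1],[[25.6,0,0],[-20,350,-230],1],[[25.6,0,0],[-20,390,-260],1],[[25.6,0,0],[-20,390,-260],1]]'
python3 - <<'E'
from h import *
from workcell import readout,camera
o=readout.get_obs();print(o["position"],o["ft_force"],o["torque"],o["clock"],Rn.from_quat(o["ee_rot"]).as_matrix().round(3))
c=camera("wrist");T=np.eye(4);T[:3,:3]=Rn.from_quat(o["ee_rot"]).as_matrix();T[:3,3]=o["position"]
c["extrinsics"]=np.linalg.inv(T@c["T_tool_cam"]);np.savez("pics/w1.npz",**c)
cv2.imwrite("pics/w1.png",c["pixels"][:,:,::-1])
E
```

```text
clock: 1.23
position: [0.4977, -0.1933, 0.2507]
ee_rot: [0.517, 0.484, -0.516, 0.482]
ft_force: [-0.2, 0.3, 0.3]
grip_width: 0.001
[ 0.49766712 -0.19334947  0.25073667] [-0.16557971  0.26077016  0.31097412] [-0.03251832  0.01557727 -0.04843898] 1.225 [[-0.     0.998 -0.067]
 [ 0.003 -0.067 -0.998]
 [-1.    -0.    -0.003]]
```

View pics/w1.png

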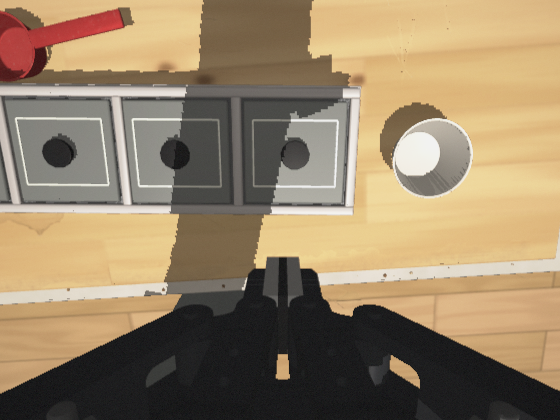

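The wrist view shows lid_4 with its knob at (295,154), lid_3 at (175,154), lid_2 at (58,152) and the cup at (430,158). The shut fingertips are at about (283,262). Now I'll refine the rack pose from this view.

Run:
```python
from h import *
c=load("w1");Q=pts(c);im=c["pixels"]
for n,(u,v),z in (("k4",(295,153),.071),("k3",(175,154),.075),("k2",(58.5,152),.071)):
    q=Q[v-4:v+5,int(u)-4:int(u)+5].reshape(-1,3);print(n,"plane",plane(c,u,v,z).round(4),"range",np.median(q,0).round(4))
for n,(u,v) in (("rimR-near",(352,212)),("rimR-far",(358,90)),("rim far L",(10,92)),("rim near L",(10,207))):
    print(n,plane(c,u,v,.06).round(4),Q[v,u].round(4))
# slab heights per lid, four edges
lids={4:(295,154),3:(175,154),2:(58,152)}
for k,(u,v) in lids.items():
    print(k,[Q[v+dv-3:v+dv+4,u+du-3:u+du+4,2].mean().round(4) for du,dv in((-40,0),(36,0),(0,-40),(0,40))])
# finger depth
z=c["range_z"];print(z[258:275:4,270:300:5].round(3))
print("T",c["T_tool_cam"].round(3))
```

```text
k4 plane [ 0.5322 -0.2068  0.071 ] range [ 0.5323 -0.2068  0.0718]
k3 plane [ 0.5388 -0.1014  0.075 ] range [ 0.5388 -0.1017  0.0758]
k2 plane [0.5471 0.0029 0.071 ] range [0.5472 0.0029 0.0717]
rimR-near [ 0.4715 -0.2584  0.06  ] [ 0.4717 -0.2583  0.0605]
rimR-far [ 0.5821 -0.2654  0.06  ] [ 0.582  -0.265   0.0619]
rim far L [0.601  0.0404 0.06  ] [0.6008 0.0393 0.0615]
rim near L [0.4982 0.0682 0.06  ] [0.4984 0.0674 0.061 ]
4 [np.float64(0.0679), np.float64(0.0605), np.float64(0.0606), np.float64(0.0608)]
3 [np.float64(0.0647), np.float64(0.0646), np.float64(0.0714), np.float64(0.0714)]
2 [np.float64(0.0608), np.float64(0.0605), np.float64(0.0606), np.float64(0.061)]
[[0.147 0.146 0.146 0.146 0.146 0.146]
 [0.144 0.141 0.142 0.143 0.142 0.142]
 [0.138 0.138 0.138 0.139 0.139 0.14 ]
 [0.136 0.134 0.135 0.135 0.134 0.136]
 [0.13  0.131 0.131 0.132 0.131 0.13 ]]
T [[-0.    -0.264  0.965 -0.143]
 [ 0.    -0.965 -0.264  0.067]
 [ 1.     0.     0.     0.   ]
 [ 0.     0.     0.     1.   ]]
```

Rack from the wrist view: lid_4 centre (0.532,-0.207), lid_3 (0.539,-0.102), lid_2 (0.547,0.003), yaw about -0.073. The fingertip is about 14 mm across the jaws, so I'll press 39 mm out along the row. Lid_4 comes first, on its edge towards lid_3.

```bash
python3 -m inch '[[[0,0,0],[40,20,-15],1],[[0,0,0],[90,35.5,-27.7],1],[[0,0,0],[135,35.5,-27.7],1],[[0,0,0],[165,35.5,-27.7],1],[[0,0,0],[178,35.5,-27.7],1],[[0,0,0],[178,35.5,-27.7],1]]'; python3 -c "
from h import *
from workcell import readout
o=readout.get_obs();print(o['position'],o['ft_force'],goal(o,[.535,-.168,.0625]))"
```

```text
clock: 2.02
position: [0.5331, -0.1717, 0.0724]
ee_rot: [-0.518, -0.483, 0.518, -0.481]
ft_force: [0.7, -0.5, -0.1]
grip_width: 0.003
[ 0.53306549 -0.1716961   0.07235299] [ 0.69780037 -0.50355459 -0.1027668 ] (array([ 0.1, -0.1,  0.1]), array([ 9.9,  1.7, -3.8]))
```

```bash
python3 -m inch '[[[0,0,0],[3,1.7,-3.5],1],[[0,0,0],[6,1.7,-3.8],1],[[0,0,0],[9,1.7,-3.8],1],[[0,0,0],[10.5,1.7,-3.8],1],[[0,0,0],[11,1.7,-3.8],1],[[0,0,0],[11,1.7,-3.8],1]]'; python3 -c "
from workcell import readout
o=readout.get_obs();print(o['position'],o['ft_force'],o['torque'])"
```

```text
clock: 2.78
position: [0.535, -0.1681, 0.0614]
ee_rot: [-0.518, -0.483, 0.518, -0.481]
ft_force: [0.8, 0.2, -0.0]
grip_width: -0.001
[ 0.53500172 -0.16805508  0.06138543] [ 0.78042155  0.1749797  -0.03360403] [ 0.0326176  -0.01503555 -0.05511864]
```

```bash
python3 -m inch '[[[0,0,0],[0.7,0,0],1],[[0,0,0],[1.4,0,0],1],[[0,0,0],[1.7,0,0],1],[[0,0,0],[1.7,0,0],1]]'; python3 -c "
from workcell import readout
o=readout.get_obs();print(o['position'],o['ft_force'],o['torque'])"
```

```text
clock: 3.28
position: [0.5351, -0.1681, 0.0602]
ee_rot: [-0.518, -0.482, 0.518, -0.481]
ft_force: [-2.9, 0.2, 4.9]
grip_width: -0.002
[ 0.53508063 -0.1681056   0.06019244] [-2.88284848  0.23445812  4.94290577] [0.15604741 0.51321905 0.06613798]
```

Lid_4 is firm: the tip stopped at z = 0.0602 (rim height) under 5 N. Now lid_3, on its edge towards lid_4.

```bash
python3 -m inch '[[[0,0,0],[-6,0,0],1],[[0,0,0],[-15,0,0],1],[[0,0,0],[-15,-0.5,-15],1],[[0,0,0],[-15,-0.8,-27.5],1],[[0,0,0],[-11,-0.8,-27.5],1],[[0,0,0],[-8,-0.8,-27.5],1],[[0,0,0],[-6,-0.8,-27.5],1],[[0,0,0],[-6,-0.8,-27.5],1]]'; python3 -c "
from workcell import readout
o=readout.get_obs();print(o['position'],o['ft_force'],o['torque'])"
```

```text
clock: 4.28
position: [0.5361, -0.141, 0.0659]
ee_rot: [-0.518, -0.482, 0.518, -0.48]
ft_force: [-0.7, -0.5, -0.1]
grip_width: 0.0
[ 0.53609854 -0.14095722  0.06589656] [-0.74879724 -0.5024077  -0.09225951] [-0.00309242 -0.00760602 -0.0090081 ]
```

```bash
python3 -m inch '[[[0,0,0],[1,0,0],1],[[0,0,0],[1.8,0,0],1],[[0,0,0],[2.5,0,0],1],[[0,0,0],[2.5,0,0],1]]'; python3 -c "
from workcell import readout
o=readout.get_obs();print(o['position'],o['ft_force'],o['torque'])"
```

```text
clock: 4.78
position: [0.5361, -0.1411, 0.0634]
ee_rot: [-0.518, -0.482, 0.518, -0.48]
ft_force: [0.0, -0.5, 0.4]
grip_width: 0.003
[ 0.53609049 -0.1410548   0.06343618] [ 0.0478931  -0.4654468   0.36944614] [-0.09579952 -0.01943785  0.01509254]
```

```bash
python3 -m inch '[[[0,0,0],[0.8,0,0],1],[[0,0,0],[1.5,0,0],1],[[0,0,0],[1.5,0,0],1]]'; python3 -c "
from workcell import readout
o=readout.get_obs();print(o['position'],o['ft_force'],o['torque'])"
```

```text
clock: 5.15
position: [0.5361, -0.1411, 0.0619]
ee_rot: [-0.518, -0.482, 0.518, -0.48]
ft_force: [-0.4, -0.8, 1.0]
grip_width: -0.003
[ 0.53609771 -0.14110145  0.06190083] [-0.38567292 -0.78092305  1.01199076] [-0.14518248 -0.01022852 -0.00581762]
```

```bash
python3 -m inch '[[[0,0,0],[0.6,0,0],1],[[0,0,0],[1.2,0,0],1],[[0,0,0],[1.2,0,0],1]]'
cat >> h.py <<'E'
def wrist(name):
    from workcell import readout,camera
    o=readout.get_obs();c=camera("wrist");T=np.eye(4);T[:3,:3]=Rn.from_quat(o["ee_rot"]).as_matrix();T[:3,3]=o["position"]
    c["extrinsics"]=np.linalg.inv(T@c["T_tool_cam"]);np.savez(f"pics/{name}.npz",**c)
    cv2.imwrite(f"pics/{name}.png",c["pixels"][:,:,::-1]);return c,o
E
python3 - <<'E'
from h import *
c,o=wrist("w2");print(o['position'],o['ft_force'],o['clock'])
Q=pts(c);L=np.array([.539,-.1016]);c_,s_=np.cos(YAW),np.sin(YAW)
D=Q[...,:2]-L;u=D[...,0]*c_+D[...,1]*s_;v=-D[...,0]*s_+D[...,1]*c_
for v0 in(-.04,-.03,0,.03,.04):
    m=(abs(v-v0)<.004)&(abs(u)>.018)&(abs(u)<.04)&(Q[...,2]>.05)&(Q[...,2]<.075);print(v0,m.sum(),np.median(Q[m][:,2]) if m.any() else None)
E
```

```text
clock: 5.52
position: [0.5362, -0.1411, 0.0612]
ee_rot: [-0.518, -0.482, 0.518, -0.481]
ft_force: [-2.2, -0.5, 5.9]
grip_width: 0.002
[ 0.53619957 -0.14112651  0.06117662] [-2.23239855 -0.52470175  5.86588255] 5.525
-0.04 1051 0.06132785889101712
-0.03 1027 0.06234810310692123
0 1076 0.06537244351679802
0.03 1408 0.06841468151577856
0.04 1609 0.06947988759070564
```

View pics/w2.png

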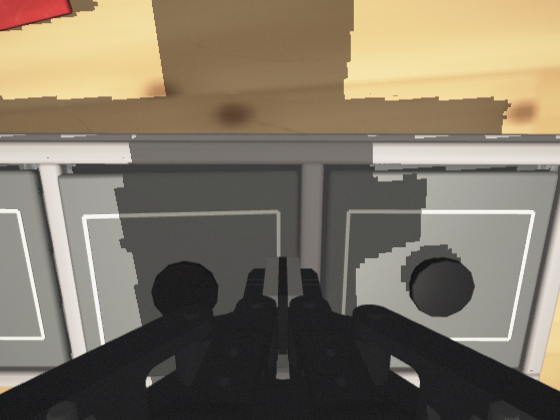

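The lid rocks. The wrist range shows a tilt of about 0.1 rad (0.0613 at the pressed edge, 0.0695 at the far edge), having yielded from about 1 N. In the picture lid_3's knob is at (185,290) and lid_4's at (441,287). Lift off, let it level itself, then go to lid_3's knob.

```bash
python3 -m inch '[[[0,0,0],[-3,0,0],1],[[0,0,0],[-8,0,0],1],[[0,0,0],[-26,0,0],1],[[0,0,0],[-28,0,-20],1],[[0,0,0],[-28,0,-39.6],1],[[0,0,0],[-21,0,-39.6],1],[[0,0,0],[-16.5,0,-39.6],1],[[0,0,0],[-16.5,0,-39.6],1]]'
python3 - <<'E'
from h import *
c,o=wrist("w3");print(o['position'],o['ft_force'],o['clock'],goal(o,[.539,-.1016,.073]))
E
```

```text
clock: 6.58
position: [0.5385, -0.1022, 0.0768]
ee_rot: [-0.517, -0.482, 0.519, -0.48]
ft_force: [0.3, 0.3, -0.2]
grip_width: 0.0
[ 0.53853068 -0.10221318  0.07683627] [ 0.27861904  0.29301853 -0.2273068 ] 6.575 (array([ 0. , -0.1,  0.2]), array([ 3.8,  0.4, -0.6]))
```

View pics/w3.png

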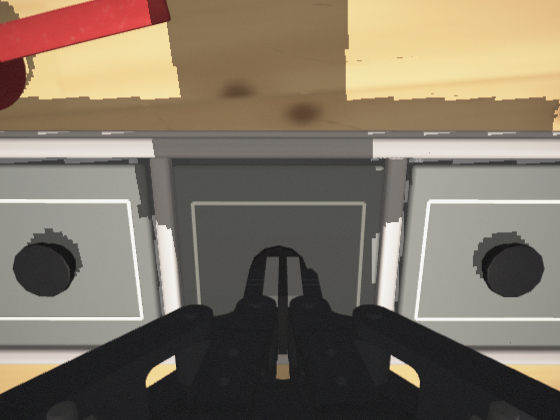

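The shut fingertips at (283,262) are centred over lid_3's knob, and the lid is level again. Now pressing slowly.

```bash
python3 -m inch '[[[0,0,0],[1,0.4,-0.6],1],[[0,0,0],[2,0.4,-0.6],1],[[0,0,0],[3,0.4,-0.6],1],[[0,0,0],[3.5,0.4,-0.6],1],[[0,0,0],[3.5,0.4,-0.6],1]]'; python3 -c "
from workcell import readout
o=readout.get_obs();print(o['position'],o['ft_force'])"
```

```text
clock: 7.25
position: [0.5395, -0.1019, 0.0745]
ee_rot: [-0.518, -0.482, 0.519, -0.48]
ft_force: [-2.3, -0.3, 6.7]
grip_width: -0.0
[ 0.53951195 -0.10191648  0.07446623] [-2.25373147 -0.32119736  6.74963912]
```

```bash
python3 -m inch '[[[0,0,0],[1.5,0,0],1],[[0,0,0],[2,0,0],1],[[0,0,0],[2.5,0,0],1],[[0,0,0],[3,0,0],1],[[0,0,0],[3.5,0,0],1],[[0,0,0],[4,0,0],1],[[0,0,0],[4.5,0,0],1],[[0,0,0],[4.5,0,0],1]]'; python3 -c "
from workcell import readout
o=readout.get_obs();print(o['position'],o['ft_force'])"
```

```text
clock: 8.25
position: [0.5395, -0.102, 0.0712]
ee_rot: [-0.518, -0.482, 0.519, -0.48]
ft_force: [-6.3, 1.1, 13.6]
grip_width: 0.003
[ 0.53950201 -0.1019642   0.07115065] [-6.29389616  1.07381016 13.61575667]
```

```bash
python3 -m inch '[[[0,0,0],[1.5,0,0],1],[[0,0,0],[2.5,0,0],1],[[0,0,0],[3,0,0],1],[[0,0,0],[3,0,0],1]]'; python3 -m inch '[[[0,0,0],[-2,0,0],1],[[0,0,0],[-6,0,0],1],[[0,0,0],[-20,0,0],1],[[0,0,0],[-20,0,39.6],1],[[0,0,0],[-10,0,39.6],1],[[0,0,0],[2,0,39.6],1],[[0,0,0],[6,0,39.6],1],[[0,0,0],[8,0,39.6],1],[[0,0,0],[8,0,39.6],1]]';  python3 -c "
from workcell import readout
o=readout.get_obs();print(o['position'],o['ft_force'])"
```

```text
clock: 8.75
position: [0.5395, -0.1019, 0.071]
ee_rot: [-0.517, -0.481, 0.519, -0.481]
ft_force: [-15.0, 1.9, 32.8]
grip_width: -0.004
clock: 9.88
position: [0.5367, -0.141, 0.0631]
ee_rot: [-0.517, -0.482, 0.519, -0.481]
ft_force: [0.2, 0.4, -0.0]
grip_width: 0.001
[ 0.53672208 -0.14102083  0.06309217] [ 0.16887499  0.35877077 -0.02530666]
```

Now at 0.0710, where the knob stopped. The peak was 33 N, higher than I meant, but applied slowly. Next I'll re-test the edge of lid_3 gently.

```bash
python3 -m inch '[[[0,0,0],[1.2,0,0],1],[[0,0,0],[2.4,0,0],1],[[0,0,0],[3.3,0,0],1],[[0,0,0],[3.3,0,0],1]]'; python3 -c "
from workcell import readout
o=readout.get_obs();print(o['position'],o['ft_force'])"; python3 -m inch '[[[0,0,0],[-5,0,0],1],[[0,0,0],[-30,0,0],1],[[0,0,0],[-80,-10,0],1],[[0,0,0],[-130,-30,0],1],[[0,0,0],[-180,-45,0],1],[[0,0,0],[-190,-45,0],1],[[0,0,0],[-190,-45,0],1],[[0,0,0],[-190,-45,0],1]]'
python3 - <<'E'
from h import *
from workcell import camera
c,o=wrist("w4");print(o['position'],o['ft_force'],o['clock'])
cams={"wrist":c}
for n in("scene","side"):
    k=camera(n);np.savez(f"pics/{n}1.npz",**k);cams[n]=k;cv2.imwrite(f"pics/{n}1.png",k["pixels"][:,:,::-1])
c_,s_=np.cos(-.073),np.sin(-.073)
for n,k in cams.items():
  Q=pts(k)
  for i,L in {1:(.5545,.108),2:(.547,.003),3:(.539,-.1016),4:(.5322,-.2068)}.items():
    D=Q[...,:2]-np.array(L);u=D[...,0]*c_+D[...,1]*s_;v=-D[...,0]*s_+D[...,1]*c_
    r=[]
    for a,b in((.035,0),(-.035,0),(0,.035),(0,-.035)):
      m=(abs(u-a)<.006)&(abs(v-b)<.006)&(Q[...,2]>.04)&(Q[...,2]<.09);r.append(round(float(np.median(Q[m][:,2])),4) if m.sum()>3 else None)
    print(n,i,r)
for n in("scene","side"):
    print(n,"changed px",int((abs(load(n+"0")["pixels"].astype(int)-cams[n]["pixels"]).max(-1)>40).sum()))
E
```

```text
clock: 10.38
position: [0.5368, -0.141, 0.0602]
ee_rot: [-0.517, -0.482, 0.519, -0.481]
ft_force: [-3.1, 0.6, 4.6]
grip_width: -0.004
[ 0.53676782 -0.14102711  0.06016872] [-3.1147043   0.64718611  4.60804804]
clock: 11.38
position: [0.4918, -0.1374, 0.2486]
ee_rot: [-0.517, -0.482, 0.519, -0.48]
ft_force: [-0.9, 0.4, 0.1]
grip_width: 0.0
[ 0.49184792 -0.13743177  0.24856893] [-0.85331828  0.44297243  0.13568275] 11.375
wrist 1 [0.0605, 0.0607, None, 0.0606]
wrist 2 [0.0607, 0.0607, 0.0606, 0.0606]
wrist 3 [0.0606, 0.0607, 0.0607, 0.0607]
wrist 4 [0.0607, 0.0608, 0.0607, 0.0608]
scene 1 [0.0602, 0.0606, 0.061, 0.0602]
scene 2 [0.0612, 0.0601, 0.0604, 0.0601]
scene 3 [0.0602, 0.0608, 0.0605, 0.0608]
scene 4 [0.0604, 0.0608, 0.0594, 0.061]
side 1 [0.0608, 0.0595, 0.0602, 0.0606]
side 2 [0.0607, 0.0599, 0.0601, 0.0605]
side 3 [0.0605, 0.0599, 0.0599, 0.0619]
side 4 [None, None, 0.0614, None]
scene changed px 7993
side changed px 10619
```

View pics/w4.png

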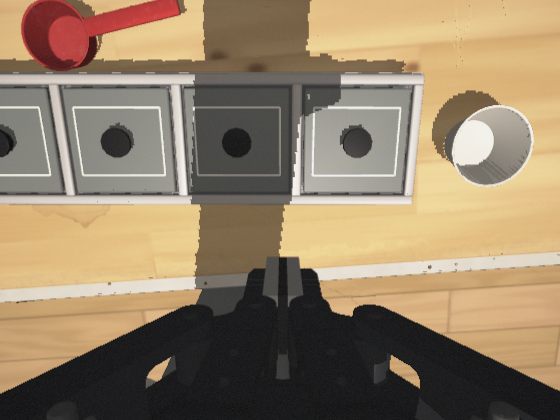

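View pics/scene1.png

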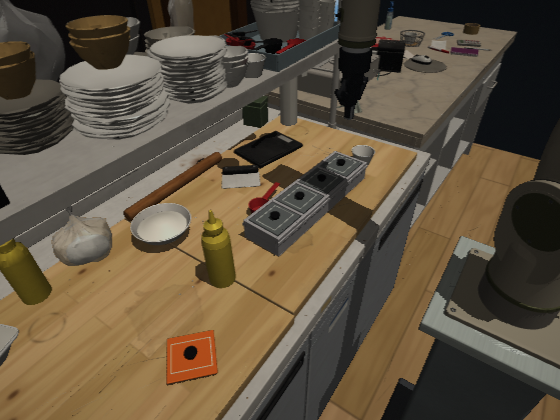

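The wrist view shows lid_3 (knob at (237,142)) flush and level with its neighbours, within 0.2 mm. The scene view shows the cup, scoop and bottle where they were, and the arm clear of everything. Handing in.

```bash
python3 -c "
from workcell import manip
print(manip.hand_in())"
```

```text
the job is handed in; nothing more can be done
None
```

The loose lid was lid_3. I pushed it home, checked it and handed the job in at about 11.5 s.

- **Finding it:** The first pictures already showed lid_3 about 4 mm proud. I pressed lid_4 first, and it stayed firm at rim height under 5 N. Lid_3's edge then gave way from about 1 N and tilted about 0.1 rad, so I did not press lids 1 and 2.
- **Pushing it home:** I pressed slowly on lid_3's knob, and its top went from 75 mm to 71 mm above the table and stopped there. The last push reached about 33 N vertically (36 N in all), more than I intended but well under the wrist limit. It came from the fingertips, not the gripper body.
- **Last checks:** Lid_3's edge now holds at 60.2 mm under 4.6 N, the same as lid_4. The wrist camera shows it level and flush with the other lids within 0.2 mm. By eye, the cup, scoop and bottle are where they stood.
- **Checks that disagreed:** The scene and side cameras scatter by 1–2 mm on the lid heights, and the side camera could not see most of lid_4. Two-view triangulation put the knob tops 63–69 mm above the table, about 7 mm lower than the range readings did, so I relied on the wrist camera's range.

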